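# Load the assay caddy with its four reagents

### The arm

A 7-joint arm with a two-finger parallel gripper is mounted at the origin on the work surface. World frame = base frame: x ahead of the robot, y to its left, z up, the work surface at z = 0. Lengths are in m, angles in rad, forces in N, time in s.
With the tool pointing down it reaches from about 0.375 to 0.925 m from the base axis. Payload 3.1 kg.
Tool frame: the origin (TCP) lies midway between the tips of the shut fingers; the grasp point (between the pads) lies 19 mm behind it (env.grip_point_offset is the distance from the TCP to the grasp point, in m); z points along the fingers, y is the line along which they close (so a half turn about z gives the same grasp; the last joint's range is limited). The gripper opens to 85 mm and grips with 20 to 120 N. Pads are 22 mm wide; open, the fingers measure 114 mm over their backs; the gripper's body (76 mm by 85 mm) begins 54 mm behind the grasp point. The pads swing forward as they close: fully open they stand 13 mm farther back than shut.
Start: joints at [1.163, 0.383, 0.044, 1.598, -0.018, 1.161, -0.05], TCP at [0.198, -0.619, 0.231] pointing down, gripper open.
Joint ranges: [-2.61, 2.61], [-0.41, 2.15], [-1.48, 1.57], [0, 2.5], [-1.57, 4.71], [0.05, 1.97], [-2.85, 2.85]. Speed limits (rad/s): [2.79, 2.79, 3.14, 3.14, 3.14, 3.14, 3.14].

### API

Orientations are given as a unit quaternion [w, x, y, z].
In Python, from plant import env, snapshot gives the robot as it stands.
- The arm moves only by the shell command python3 -m inch 'ROWS' [OPENING]. ROWS is JSON, a list of rows, each a list of 2 entries, a list of its own where there are three numbers: the shift along the tool's x, y, z in cm, then the turn about the tool's z in degrees. In form: [[[x, y, z], twist], ...]. A call has 1 to 20 rows; each row is the pose to reach, as a shift and turn from the pose commanded when the call began, along the tool's axes at that moment; what a row does not reach only later rows make up. A row lasts 1/8 s, in which the tool goes at most 62.5 mm and 10.7 degrees, less where a joint would pass 70% of its speed; a pose out of reach is approached as far as the arm can. A call with a gripper value outside its range is refused whole. OPENING is the finger opening in cm, from 0 to 8.54, set as the call begins (- or left out, the last holds). The fingers move at their own pace and stop on an object; the grip force is fixed at half the most. Time passes only in rows, so rows that repeat a pose let the fingers close. It gives the time, the measured TCP pose, the force, the opening and the grip force at its end, in the units of the state.
- env.observe(): the state, without advancing time (a new reading comes with each control period).
- snapshot(name): name is "side" or "top"; returns a dict with "img" (420x560x3 uint8, red, green, blue), "z_map" (420x560 float32, m along the optical axis (not along the pixel's ray), 0 where there is no reading), "fx", "fy", "cx", "cy" (pixels), "world_from_camera" (4x4, takes a point from camera to world coordinates). Camera axes: x right, y down, z forward; pixel columns grow to the right and rows downward; lengths in m; the calibration is good to about 2 mm. A picture is of the moment at which its call begins.
- env.finish_job(): hands the job in; it is judged then, once.
The state is a dict: "clock": time; "joint_positions": joint angles; "joint_vel": joint speeds; "effort": joint torques, N m; "position": TCP position; "tool_rot": TCP orientation; "contact_force": force on the tool from outside, world axes, zero at the start; "moment": the same for the moment, N m; "gripper_width": opening from 0.0 (shut) to 1.0 (fully open); "gripper_force": force on a finger pad.
Only numpy, scipy, OpenCV 4.12 (cv2) and the standard library are available. Lean on these libraries where they do the work, as an engineer would, in place of code of your own. Each camera call takes 0.05 s, during which the arm holds its last target. There are 200 camera calls.

### The job

Gather the four off-white reagent bottles with plain red, yellow, green and blue caps into the grey caddy, each standing on the floor of the bay of its own cap colour. Keep every bottle upright and set each one down gently rather than dropping it. Leave the two amber bottles with a black disc on the cap standing where they are.

Things in the scene. Friction and masses are not known exactly. Their poses are not given: they have to be found in the camera images.
- bottle_red: Loose reagent bottle that belongs in the caddy: upright round bottle, body off-white plastic with a paper label, plain all-red screw cap. Straight-sided: 36 mm diameter (body and cap alike) and 85 mm tall, cap from 58 mm up to the top; about 60 to 130 g. Origin at the centre of its underside, z axis up its own axis. It stands on the bench (z = 0) at the start, beside the caddy, among the other bottles.
- bottle_yellow: Loose reagent bottle that belongs in the caddy: upright round bottle, body off-white plastic with a paper label, plain all-yellow screw cap. Straight-sided: 36 mm diameter (body and cap alike) and 85 mm tall, cap from 58 mm up to the top; about 60 to 130 g. Origin at the centre of its underside, z axis up its own axis. It stands on the bench (z = 0) at the start, beside the caddy, among the other bottles.
- bottle_green: Loose reagent bottle that belongs in the caddy: upright round bottle, body off-white plastic with a paper label, plain all-green screw cap. Straight-sided: 36 mm diameter (body and cap alike) and 85 mm tall, cap from 58 mm up to the top; about 60 to 130 g. Origin at the centre of its underside, z axis up its own axis. It stands on the bench (z = 0) at the start, beside the caddy, among the other bottles.
- bottle_blue: Loose reagent bottle that belongs in the caddy: upright round bottle, body off-white plastic with a paper label, plain all-blue screw cap. Straight-sided: 36 mm diameter (body and cap alike) and 85 mm tall, cap from 58 mm up to the top; about 60 to 130 g. Origin at the centre of its underside, z axis up its own axis. It stands on the bench (z = 0) at the start, beside the caddy, among the other bottles.
- bay_red: Red square bay (open-topped cup), one of four fixed in a 2 by 2 block (84 mm between centres) in the grey low-walled caddy; the caddy is fixed for the job and differs in place, yaw and bay order from start to start. 64 mm square outside, 58 mm inside, walls 3 mm thick, rim 25 mm above its origin, inner floor 3 mm above its origin. Origin at the centre of its underside (4 mm above the bench), x and y along its sides, z up.
- bay_yellow: Yellow square bay (open-topped cup), one of four fixed in a 2 by 2 block (84 mm between centres) in the grey low-walled caddy; the caddy is fixed for the job and differs in place, yaw and bay order from start to start. 64 mm square outside, 58 mm inside, walls 3 mm thick, rim 25 mm above its origin, inner floor 3 mm above its origin. Origin at the centre of its underside (4 mm above the bench), x and y along its sides, z up.
- bay_green: Green square bay (open-topped cup), one of four fixed in a 2 by 2 block (84 mm between centres) in the grey low-walled caddy; the caddy is fixed for the job and differs in place, yaw and bay order from start to start. 64 mm square outside, 58 mm inside, walls 3 mm thick, rim 25 mm above its origin, inner floor 3 mm above its origin. Origin at the centre of its underside (4 mm above the bench), x and y along its sides, z up.
- bay_blue: Blue square bay (open-topped cup), one of four fixed in a 2 by 2 block (84 mm between centres) in the grey low-walled caddy; the caddy is fixed for the job and differs in place, yaw and bay order from start to start. 64 mm square outside, 58 mm inside, walls 3 mm thick, rim 25 mm above its origin, inner floor 3 mm above its origin. Origin at the centre of its underside (4 mm above the bench), x and y along its sides, z up.
- amber_red: Look-alike that does not belong: bottle of the same shape and size (36 mm diameter, 85 mm tall), but its body is dark amber-brown and its red cap has a black disc 22 mm across in the middle of its top. Loose, stands upright on the bench. Origin at the centre of its underside, z up.
- amber_blue: Look-alike that does not belong: bottle of the same shape and size (36 mm diameter, 85 mm tall), but its body is dark amber-brown and its blue cap has a black disc 22 mm across in the middle of its top. Loose, stands upright on the bench. Origin at the centre of its underside, z up.
Mind the look-alikes: they are no part of the job. What is shaped like the bottle_yellow but purple is not meant.

How it is judged:
By the outcome, as a careful person would: the job done as asked, in the order asked, and still so for the second after the job is handed in, with the robot touching nothing.
It also fails if it takes over 93 s, if anything falls off the work surface, if the arm or the gripper's body presses on something with over 40 N, if the wrist force passes 120 N, or if a joint passes its speed limit or range.

## Working session

There is one attempt and no reset: what is moved stays moved. The work goes in short steps, Python scripts to look and compute and a shell command to move; the robot and the scene stay as the last step left them, time stands still between calls to the robot, and variables do not carry over. Pictures are saved under pics/ and viewed, at most 14 in all, crops included, and the job is handed in when it is done.

```bash
mkdir -p pics; python3 - <<'E'
from plant import env, snapshot
import cv2,numpy as np,pickle
for n in("top","side"):
    s=snapshot(n);cv2.imwrite(f"pics/{n}0.png",s["img"][...,::-1]);pickle.dump(s,open(f"{n}0.pkl","wb"))
o=env.observe();print(o["clock"],o["position"],o["tool_rot"],o["gripper_width"],env.grip_point_offset)
E
```

```text
0.1 [ 0.19789475 -0.61823528  0.23000884] [-1.17630137e-03  9.88020258e-01  1.54319544e-01 -2.55136381e-04] 1.0006268546297743 0.0187
```

View pics/top0.png

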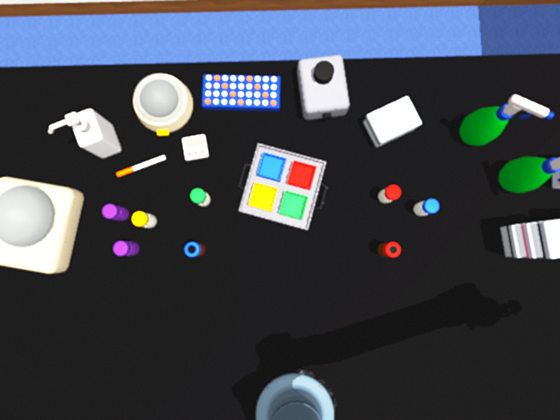

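View pics/side0.png

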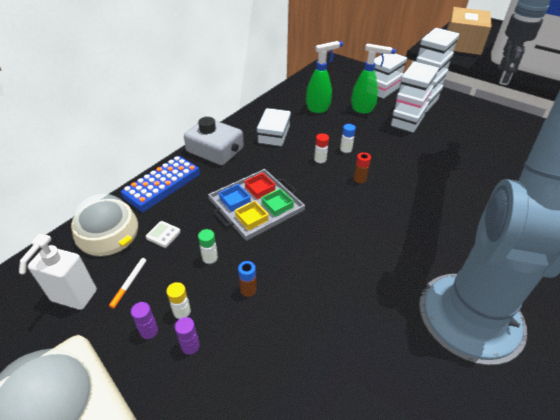

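The top view shows the caddy at about (284,187). Green is at (198,196), yellow at (140,219), red at (392,192) and blue at (431,206). The ambers are at (192,249) and (392,249), with purple bottles next to yellow at (114,212) and (123,248).

```bash
cat > h.py <<'E'
import numpy as np,cv2
def cloud(s):
    z=s["z_map"];v,u=np.indices(z.shape)
    P=np.stack([(u-s["cx"])/s["fx"]*z,(v-s["cy"])/s["fy"]*z,z,np.ones_like(z)],-1)
    return (P@s["world_from_camera"].T)[...,:3]
E
python3 - <<'E'
import pickle;from h import *
for n,seeds in (("top",dict(green=(198,196),yellow=(140,219),red=(392,192),blue=(431,206),ambB=(192,249),ambR=(392,249),pur1=(114,212),pur2=(123,248))),
 ("side",dict(green=(207,237),yellow=(177,291),red=(322,141),blue=(348,132),ambB=(247,268)))):
    s=pickle.load(open(n+"0.pkl","rb"));W=cloud(s)
    for k,(u,v) in seeds.items():
        w=W[v-18:v+18,u-18:u+18].reshape(-1,3);w=w[(w[:,2]>.081)&(w[:,2]<.09)].astype(np.float32)
        (c,r)=cv2.minEnclosingCircle(w[:,:2].copy());print(n,k,np.round(c,4),round(r,4),len(w),w.mean(0).round(4))
    if n=="top":
        hsv=cv2.cvtColor(s["img"],cv2.COLOR_RGB2HSV)
        for k,(u,v) in dict(blue=(271,167),red=(301,175),yellow=(262,197),green=(293,206)).items():
            h0=int(hsv[v,u,0]);d=np.abs(hsv[...,0].astype(int)-h0);d=np.minimum(d,180-d)
            m=(d<12)&(hsv[...,1]>120)&(hsv[...,2]>60);m=m.astype(np.uint8)
            _,l=cv2.connectedComponents(m);w=W[l==l[v,u]].astype(np.float32)
            print("bay",k,len(w),cv2.minAreaRect(w[:,:2].copy()),np.percentile(w[:,2],[2,50,98]).round(4))
E
```

```text
top green [0.5606 0.2271] 0.0179 150 [0.5605 0.227  0.0842]
top yellow [0.5063 0.372 ] 0.0177 148 [0.5063 0.3718 0.084 ]
top red [ 0.5552 -0.2615] 0.0178 152 [ 0.5554 -0.2621  0.0841]
top blue [ 0.5183 -0.3561] 0.0181 154 [ 0.5185 -0.3558  0.084 ]
top ambB [0.4276 0.2421] 0.0178 161 [0.4271 0.2418 0.0843]
top ambR [ 0.4129 -0.2528] 0.0181 160 [ 0.4132 -0.2525  0.0844]
top pur1 [0.5268 0.445 ] 0.0184 156 [0.5268 0.4452 0.084 ]
top pur2 [0.4355 0.4168] 0.018 153 [0.4347 0.4166 0.0843]
bay blue 562 ((0.5484200716018677, 0.05380029231309891), (0.07362005114555359, 0.2575424611568451), 83.9382553100586) [0.0023 0.0066 0.0303]
bay red 583 ((0.5307697057723999, -0.009721577167510986), (0.06418848782777786, 0.24231891334056854), 72.77916717529297) [0.0019 0.0067 0.0297]
bay yellow 587 ((0.5081663727760315, 0.06942291557788849), (0.18364712595939636, 0.07659433782100677), 0.2069402039051056) [0.0022 0.0069 0.0299]
bay green 561 ((0.490354061126709, 0.002294771373271942), (0.06274326890707016, 0.15799389779567719), 72.7920913696289) [0.0023 0.0066 0.0293]
side green [0.5593 0.2282] 0.0184 165 [0.5578 0.2287 0.0862]
side yellow [0.5057 0.372 ] 0.0192 223 [0.5039 0.3732 0.0862]
side red [ 0.5545 -0.2608] 0.0182 80 [ 0.5536 -0.2591  0.0868]
side blue [ 0.5154 -0.3562] 0.0199 73 [ 0.5166 -0.3531  0.0862]
side ambB [0.4262 0.2431] 0.0186 193 [0.4251 0.2438 0.0866]
```

```bash
cat > h2.py <<'E'
from h import *
from scipy.spatial.transform import Rotation as R
def plan(tx,ty,tz,yaw=None):
    """shift (cm, tool axes) from current pose to TCP target; twist to make tool x yaw"""
    from plant import env
    o=env.observe();q=o["tool_rot"];M=R.from_quat([*q[1:],q[0]]).as_matrix()
    y0=np.degrees(np.arctan2(M[1,0],M[0,0]))
    print("clk",round(o["clock"],2),"pos",np.round(o["position"],4),"yaw",y0.round(1),"grip",round(o["gripper_width"],3),round(o["gripper_force"],1),"F",np.round(o["contact_force"],1),
     "shift",(M.T@(np.array([tx,ty,tz])-o["position"])*100).round(2),"twist",None if yaw is None else round(y0-yaw,1))
E
python3 - <<'E'
import pickle;from h2 import *
s=pickle.load(open("top0.pkl","rb"));W=cloud(s);hsv=cv2.cvtColor(s["img"],cv2.COLOR_RGB2HSV)
C={}
for k,(u,v) in dict(blue=(271,167),red=(301,175),yellow=(262,197),green=(293,206)).items():
    h0=int(hsv[v,u,0]);d=np.abs(hsv[...,0].astype(int)-h0);d=np.minimum(d,180-d)
    m=((d<12)&(hsv[...,1]>120)&(hsv[...,2]>60)&(W[...,2]>.004)&(W[...,2]<.04)).astype(np.uint8)
    m=cv2.morphologyEx(m,cv2.MORPH_OPEN,np.ones((5,5)))
    _,l=cv2.connectedComponents(m);w=W[l==l[v,u]].astype(np.float32)
    r=cv2.minAreaRect(w[:,:2].copy());C[k]=np.array(r[0]);print(k,len(w),np.round(r[0],4),np.round(r[1],4),r[2])
c=np.mean(list(C.values()),0);print(c,{k:np.linalg.norm(C[k]-c)*1000 for k in C})
for a,b in(("blue","red"),("yellow","green"),("yellow","blue"),("green","red")):
    d=C[b]-C[a];print(a,b,np.linalg.norm(d),np.degrees(np.arctan2(d[1],d[0])))
plan(.5552,-.2615,.16,0)
E
```

```text
blue 235125 [ 0.7763 -0.0111] [2.7115 1.6165] 89.65035247802734
red 235053 [ 0.7763 -0.0111] [2.7115 1.6165] 89.65035247802734
yellow 45 [0.566  0.0668] [0.0162 0.0166] 88.86714935302734
green 54 [ 0.5328 -0.0101] [0.0216 0.0142] 88.57864379882812
[0.66283561 0.00863447] {'blue': np.float64(115.13802168550924), 'red': np.float64(115.13802168550924), 'yellow': np.float64(112.95447019264157), 'green': np.float64(131.41546748832678)}
blue red 0.0 0.0
yellow green 0.08384759217020173 -113.37681266093703
yellow blue 0.2242171895063382 -20.339629629115734
green red 0.24350764585012813 -0.2280903777577903
clk 0.1 pos [ 0.1979 -0.6182  0.23  ] yaw 17.8 grip 1.001 0.0 F [-0.4  0.6 -0.2] shift [ 44.91 -23.06   7.05] twist 17.8
```

```bash
python3 - <<'E'
import pickle;from h2 import *
s=pickle.load(open("top0.pkl","rb"));W=cloud(s);hsv=cv2.cvtColor(s["img"],cv2.COLOR_RGB2HSV)
C={}
for k,(u,v) in dict(blue=(271,167),red=(301,175),yellow=(262,197),green=(293,206)).items():
    h0=int(np.median(hsv[v-2:v+3,u-2:u+3,0]));d=np.abs(hsv[...,0].astype(int)-h0);d=np.minimum(d,180-d)
    m=((d<15)&(hsv[...,1]>90)&(hsv[...,2]>50)&(W[...,2]>.004)&(W[...,2]<.04))
    win=np.zeros_like(m);win[v-17:v+18,u-17:u+18]=1
    w=W[m&win].astype(np.float32);w=w[np.linalg.norm(w[:,:2]-np.median(w[:,:2],0),axis=1)<.046]
    r=cv2.minAreaRect(w[:,:2].copy());f=w[w[:,2]<.010]
    rf=cv2.minAreaRect(f[:,:2].copy());C[k]=np.array(rf[0]);print(k,len(w),np.round(r[0],4),np.round(r[1],4),r[2],"floor",np.round(rf[0],4),np.round(rf[1],4),round(rf[2],1),np.median(w[:,:2],0))
c=np.mean(list(C.values()),0);print(c,{k:(np.linalg.norm(C[k]-c)*1000).round(1) for k in C})
for a,b in(("blue","red"),("yellow","green"),("yellow","blue"),("green","red")):
    d=C[b]-C[a];print(a,b,np.linalg.norm(d).round(4),np.degrees(np.arctan2(d[1],d[0])).round(1))
E
```

```text
blue 507 [0.6413 0.0436] [0.0667 0.0627] 73.00407409667969 floor [0.6421 0.0454] [0.0634 0.0609] 71.7 [0.643735   0.04303422]
red 517 [ 0.6167 -0.0363] [0.0653 0.063 ] 72.5589599609375 floor [ 0.6168 -0.0355] [0.0641 0.0624] 73.5 [ 0.617709   -0.03754092]
yellow 536 [0.5608 0.0684] [0.0677 0.0635] 72.68579864501953 floor [0.5609 0.0705] [0.0641 0.0625] 73.1 [0.5610897  0.06741504]
green 524 [ 0.5363 -0.0121] [0.0642 0.062 ] 73.2452163696289 floor [ 0.5365 -0.0117] [0.0631 0.0615] 72.9 [ 0.5373814  -0.01338332]
[0.58907759 0.01714524] {'blue': np.float64(60.1), 'red': np.float64(59.5), 'yellow': np.float64(60.3), 'green': np.float64(60.0)}
blue red 0.0848 -107.4
yellow green 0.0857 -106.5
yellow blue 0.085 -17.2
green red 0.0838 -16.5
```

```bash
python3 -m inch '[[[6,-2,6.5],10],[[12,-6,6.5],17.8],[[18,-9,6.5],17.8],[[23,-12,6.5],17.8],[[28,-15,6.5],17.8],[[33,-18,6.5],17.8],[[39,-20,6.5],17.8],[[42,-22,6.5],17.8],[[44.9,-23.1,6.5],17.8],[[44.9,-23.1,6.5],17.8],[[44.9,-23.1,6.5],17.8]]' 7; python3 -c "
from h2 import *
plan(.5552,-.2615,.05,0)"
```

```text
clock: 1.48
position: [0.554, -0.2633, 0.1656]
tool_rot: [0.0, 1.0, -0.001, -0.001]
contact_force: [-1.0, -0.4, 0.2]
gripper_width: 0.818
gripper_force: 0.0
clk 1.48 pos [ 0.554  -0.2633  0.1656] yaw -0.1 grip 0.818 0.0 F [-1.  -0.4  0.2] shift [ 0.15 -0.19 11.56] twist -0.1
```

```bash
python3 -m inch '[[[0.1,-0.15,3],0],[[0.1,-0.15,7],0],[[0.1,-0.15,10],0],[[0.1,-0.15,12],0],[[0.1,-0.15,12],0],[[0.1,-0.15,12],0]]' 7; python3 -m inch '[[[0,0,0],0],[[0,0,0],0],[[0,0,0],0],[[0,0,0],0]]' 2.5; python3 -m inch '[[[0,0,-2],0],[[0,0,-5],0],[[0,0,-5],0]]'; python3 -c "
from h2 import *
plan(.6165,-.036,.11,-17)
from plant import snapshot
for n,a in(('side',(60,200,240,420)),):
  s=snapshot(n);cv2.imwrite('pics/s1.png',s['img'][...,::-1])"
```

```text
clock: 2.22
position: [0.5571, -0.2617, 0.0475]
tool_rot: [0.001, 1.0, -0.001, 0.001]
contact_force: [0.7, 0.4, 0.6]
gripper_width: 0.819
gripper_force: 0.0
clock: 2.72
position: [0.5576, -0.2612, 0.0477]
tool_rot: [0.001, 1.0, -0.0, 0.001]
contact_force: [0.2, -0.2, 6.3]
gripper_width: 0.409
gripper_force: 59.9
clock: 3.1
position: [0.5586, -0.2615, 0.0995]
tool_rot: [0.001, 1.0, -0.0, 0.003]
contact_force: [-0.4, 0.2, -1.4]
gripper_width: 0.407
gripper_force: 59.8
clk 3.1 pos [ 0.5586 -0.2615  0.0995] yaw -0.0 grip 0.407 59.8 F [-0.4  0.2 -1.4] shift [  5.78 -22.55  -1.07] twist 17.0
```

View pics/s1.png

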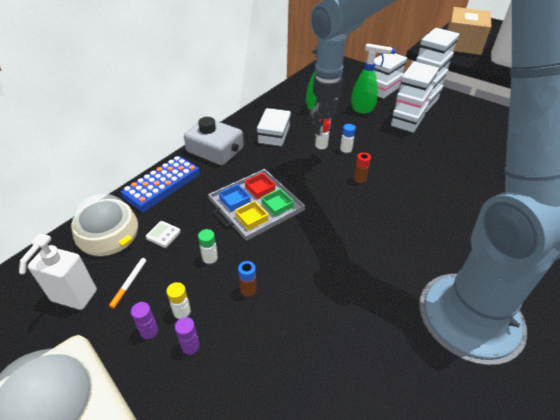

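Red is held clear of the bench at (322,135). Carrying it to the red bay.

```bash
python3 -m inch '[[[1,-3,-1],5],[[2,-7,-1],10],[[3,-12,-1],17],[[4.5,-17,-1],17],[[5.6,-21,-1],17],[[6,-22.5,-1],17],[[6,-22.5,-1],17],[[6,-22.5,-1],17]]'; python3 -c "
from h2 import *
plan(.6185,-.036,.0555,-17)
"
```

```text
clock: 4.15
position: [0.6156, -0.0393, 0.1057]
tool_rot: [0.001, 0.989, -0.15, -0.001]
contact_force: [-0.6, 0.2, -1.5]
gripper_width: 0.405
gripper_force: 59.9
clk 4.15 pos [ 0.6156 -0.0393  0.1057] yaw -17.3 grip 0.405 59.9 F [-0.6  0.2 -1.5] shift [ 0.18 -0.41  5.02] twist -0.3
```

```bash
python3 -m inch '[[[0.2,-0.3,1.5],0],[[0.2,-0.3,3],0],[[0.2,-0.3,4],0],[[0.2,-0.3,4.5],0],[[0.2,-0.3,4.7],0],[[0.2,-0.3,4.85],0],[[0.2,-0.3,4.95],0],[[0.2,-0.3,4.95],0]]'; python3 -c "
from h2 import *
plan(.6185,-.036,.0545,-17)
"
```

```text
clock: 5.15
position: [0.6195, -0.0334, 0.0571]
tool_rot: [-0.0, 0.989, -0.148, 0.0]
contact_force: [-0.1, 0.4, -0.5]
gripper_width: 0.406
gripper_force: 59.9
clk 5.15 pos [ 0.6195 -0.0334  0.0571] yaw -17.0 grip 0.406 59.9 F [-0.1  0.4 -0.5] shift [-0.02  0.28  0.26] twist -0.0
```

```bash
for i in 1 2; do python3 -m inch '[[[0,0,0.06],0],[[0,0,0.12],0],[[0,0,0.12],0]]' | grep -E "posi|contact"; done
```

```text
position: [0.6193, -0.0334, 0.0556]
contact_force: [0.9, 0.3, -1.5]
position: [0.6195, -0.0334, 0.0548]
contact_force: [-2.0, 0.5, 2.3]
```

Contact with the bay floor is felt, so I release and rise.

```bash
python3 -m inch '[[[0,0,0],0],[[0,0,0],0],[[0,0,0],0],[[0,0,-1],0],[[0,0,-4],0],[[0,0,-8],0],[[0,0,-12],0],[[0,0,-12],0]]' 6.2; python3 -c "
from h2 import *
plan(.5178,-.356,.165,0)
from plant import snapshot
s=snapshot('side');cv2.imwrite('pics/s2.png',s['img'][...,::-1])"
```

```text
clock: 6.9
position: [0.6231, -0.0334, 0.1801]
tool_rot: [-0.001, 0.989, -0.148, 0.005]
contact_force: [0.6, 0.3, -0.9]
gripper_width: 0.725
gripper_force: 0.0
clk 6.9 pos [ 0.6231 -0.0334  0.1801] yaw -17.0 grip 0.725 0.0 F [ 0.6  0.3 -0.9] shift [-0.62 33.94  1.4 ] twist -17.0
```

View pics/s2.png

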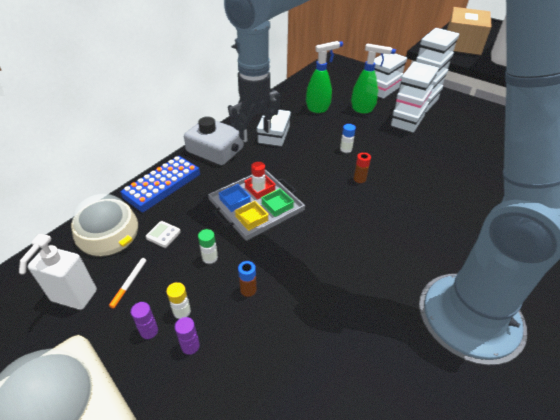

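The red bottle stands upright in the red bay at (259,180). Blue, at (348,138), is next.

```bash
python3 -m inch '[[[0,5,1.4],-9],[[0,10,1.4],-17],[[-0.2,16,1.4],-17],[[-0.3,22,1.4],-17],[[-0.5,28,1.4],-17],[[-0.6,32,1.4],-17],[[-0.6,33.9,1.4],-17],[[-0.6,33.9,1.4],-17],[[-0.6,33.9,1.4],-17]]' 7 | grep none; python3 -c "
from h2 import *
plan(.5178,-.356,.048,0)"
```

```text
clk 8.07 pos [ 0.5157 -0.3524  0.1599] yaw 0.2 grip 0.821 0.0 F [ 0.6  0.7 -0.5] shift [ 0.2   0.38 11.19] twist 0.2
```

```bash
python3 -m inch '[[[0.2,0.3,3],0],[[0.2,0.3,7],0],[[0.2,0.3,10],0],[[0.2,0.3,11.4],0],[[0.2,0.3,11.4],0],[[0.2,0.3,11.4],0]]' 7|grep posi; python3 -m inch '[[[0,0,0],0],[[0,0,0],0],[[0,0,0],0],[[0,0,0],0]]' 2.5|grep -E "posi|grip"; python3 -m inch '[[[0,0,-3],0],[[0,0,-6],0],[[0,0,-6],0]]'; python3 -c "
from h2 import *
plan(.6415,.044,.115,-17)"
```

```text
position: [0.5178, -0.3589, 0.0479]
position: [0.517, -0.3591, 0.0477]
gripper_width: 0.409
gripper_force: 59.4
clock: 9.7
position: [0.5181, -0.3603, 0.109]
tool_rot: [0.002, 1.0, -0.001, 0.002]
contact_force: [-0.4, 0.7, -0.4]
gripper_width: 0.412
gripper_force: 59.8
clk 9.7 pos [ 0.5181 -0.3603  0.109 ] yaw -0.1 grip 0.412 59.8 F [-0.4  0.7 -0.4] shift [ 12.3  -40.44  -0.68] twist 16.9
```

The straight path crosses the placed red bottle, so I carry at a greater height.

```bash
python3 -m inch '[[[0,0,-4],0],[[0.5,-3,-7],4],[[1.8,-8,-7.5],10],[[3.5,-14,-7.5],17],[[5.3,-19,-7.5],17],[[7.2,-25,-7.5],17],[[9,-30,-7.5],17],[[10.8,-35,-7.5],17],[[12,-39,-7.5],17],[[12.3,-40.4,-7.5],17],[[12.3,-40.4,-7.5],17],[[12.3,-40.4,-7.5],17]]'; python3 -c "
from h2 import *
plan(.6415,.044,.0555,-17)
"
```

```text
clock: 11.2
position: [0.639, 0.0415, 0.1807]
tool_rot: [0.001, 0.989, -0.15, -0.001]
contact_force: [-0.4, -0.6, -0.7]
gripper_width: 0.408
gripper_force: 59.8
clk 11.2 pos [0.639  0.0415 0.1807] yaw -17.3 grip 0.408 59.8 F [-0.4 -0.6 -0.7] shift [ 0.17 -0.34 12.51] twist -0.3
```

```bash
python3 -m inch '[[[0.2,-0.2,3],0],[[0.2,-0.2,7],0],[[0.2,-0.2,10],0],[[0.2,-0.2,11.5],0],[[0.2,-0.2,12],0],[[0.2,-0.2,12.2],0],[[0.2,-0.2,12.4],0],[[0.2,-0.2,12.4],0],[[0.2,-0.2,12.4],0]]'|grep -E "posi|cont";  python3 -m inch '[[[0,0,0.06],0],[[0,0,0.12],0],[[0,0,0.12],0]]' | grep -E "posi|contact"
```

```text
position: [0.6424, 0.0466, 0.058]
contact_force: [-0.2, 0.1, -0.5]
position: [0.642, 0.0465, 0.0561]
contact_force: [-0.4, 0.4, -1.6]
```

```bash
for i in 1 2; do python3 -m inch '[[[0,0,0.05],0],[[0,0,0.1],0],[[0,0,0.1],0]]' | grep -E "posi|contact"; done
```

```text
position: [0.642, 0.0465, 0.0551]
contact_force: [-0.7, -0.4, -1.3]
position: [0.6423, 0.0465, 0.0548]
contact_force: [-1.0, -0.9, 2.7]
```

```bash
python3 -m inch '[[[0,0,0],0],[[0,0,0],0],[[0,0,0],0],[[0,0,-1],0],[[0,0,-4],0],[[0,0,-8],0],[[0,0,-12],0],[[0,0,-12],0]]' 6.2|grep posi; python3 -c "
from h2 import *
plan(.5600,.2275,.165,-17)"
```

```text
position: [0.6458, 0.047, 0.1801]
clk 14.45 pos [0.6458 0.047  0.1801] yaw -17.1 grip 0.727 0.0 F [-0.5 -0.6  0.1] shift [-13.51 -14.73   1.44] twist -0.1
```

```bash
python3 -m inch '[[[-4,-4,1.4],0],[[-8,-8,1.4],0],[[-11,-12,1.4],0],[[-13.5,-14.7,1.4],0],[[-13.5,-14.7,1.4],0],[[-13.5,-14.7,1.4],0]]' 7 | grep none; python3 -c "
from h2 import *
plan(.5600,.2275,.048,-17)"
```

```text
clk 15.2 pos [0.5561 0.2254 0.1597] yaw -17.1 grip 0.82 0.0 F [ 0.2 -0.7  0.1] shift [ 0.31 -0.33 11.17] twist -0.1
```

```bash
python3 -m inch '[[[0.2,-0.2,3],0],[[0.2,-0.2,7],0],[[0.2,-0.2,10],0],[[0.2,-0.2,11.4],0],[[0.2,-0.2,11.4],0],[[0.2,-0.2,11.4],0]]' 7|grep posi; python3 -m inch '[[[0,0,0],0],[[0,0,0],0],[[0,0,0],0],[[0,0,0],0]]' 2.5|grep -E "posi|grip"; python3 -m inch '[[[0,0,-4],0],[[0,0,-8],0],[[0,0,-12.5],0],[[0,0,-12.5],0]]'; python3 -c "
from h2 import *
plan(.5365,-.012,.17,-17)"
```

```text
position: [0.5601, 0.2279, 0.0476]
position: [0.5596, 0.2285, 0.0475]
gripper_width: 0.407
gripper_force: 59.8
clock: 16.95
position: [0.5614, 0.2294, 0.1755]
tool_rot: [-0.002, 0.989, -0.148, 0.004]
contact_force: [0.5, -0.2, -0.5]
gripper_width: 0.405
gripper_force: 60.0
clk 16.95 pos [0.5614 0.2294 0.1755] yaw -17.0 grip 0.405 60.0 F [ 0.5 -0.2 -0.5] shift [ 4.69 23.81  0.45] twist -0.0
```

```bash
python3 -m inch '[[[1,5,0],0],[[2,10,0],0],[[3,15,0],0],[[4,20,0],0],[[4.7,23.8,0],0],[[4.7,23.8,0],0],[[4.7,23.8,0],0]]' | grep none; python3 -c "
from h2 import *
plan(.5365,-.012,.0555,-17)"
```

```text
clk 17.82 pos [ 0.5328 -0.0127  0.1699] yaw -17.0 grip 0.41 60.1 F [-0.3  1.4 -1.2] shift [ 0.37 -0.17 11.44] twist -0.0
```

```bash
python3 -m inch '[[[0.2,-0.1,3],0],[[0.2,-0.1,7],0],[[0.2,-0.1,9.5],0],[[0.2,-0.1,10.7],0],[[0.2,-0.1,11.1],0],[[0.2,-0.1,11.3],0],[[0.2,-0.1,11.4],0],[[0.2,-0.1,11.4],0],[[0.2,-0.1,11.4],0]]'|grep -E "posi|cont";  python3 -m inch '[[[0,0,0.06],0],[[0,0,0.1],0],[[0,0,0.1],0]]' | grep -E "posi|contact"
```

```text
position: [0.5363, -0.0132, 0.0577]
contact_force: [0.6, -0.1, -0.1]
position: [0.5359, -0.013, 0.0561]
contact_force: [0.8, -0.5, -0.6]
```

```bash
for i in 1 2; do python3 -m inch '[[[0,0,0.05],0],[[0,0,0.1],0],[[0,0,0.1],0]]' | grep -E "posi|contact"; done
```

```text
position: [0.5359, -0.0131, 0.0551]
contact_force: [-0.4, -0.4, -0.5]
position: [0.5361, -0.013, 0.0545]
contact_force: [-1.3, 0.9, 1.9]
```

```bash
python3 -m inch '[[[0,0,0],0],[[0,0,0],0],[[0,0,0],0],[[0,0,-1],0],[[0,0,-4],0],[[0,0,-8],0],[[0,0,-12],0],[[0,0,-12],0]]' 6.2|grep posi; python3 -c "
from h2 import *
from plant import env
plan(.506,.372,.165,-65);print(np.round(env.observe()['joint_positions'],2))"
```

```text
position: [0.5395, -0.0129, 0.1791]
clk 21.07 pos [ 0.5395 -0.0129  0.1791] yaw -17.1 grip 0.728 0.0 F [-0.4  0.7 -0.6] shift [-14.5  -35.81   1.38] twist 47.9
[ 0.08  0.23 -0.15  1.92  0.04  0.99 -1.96]
```

```bash
python3 -m inch '[[[-1,-3,1.4],-10],[[-2,-6,1.4],-20],[[-3.5,-9,1.4],-30],[[-5,-12,1.4],-40],[[-6,-15,1.4],-50],[[-7,-18,1.4],-60],[[-8.5,-21,1.4],-70],[[-10,-24,1.4],-80],[[-11,-27,1.4],-90],[[-12,-30,1.4],-100],[[-13,-33,1.4],-110],[[-14.5,-35.8,1.4],-120],[[-14.5,-35.8,1.4],-130],[[-14.5,-35.8,1.4],-132],[[-14.5,-35.8,1.4],-132],[[-14.5,-35.8,1.4],-132]]' 6.5 | grep none; python3 -c "
from h2 import *
from plant import env
plan(.506,.372,.048,115);print(np.round(env.observe()['joint_positions'],2))"
```

```text
clk 23.07 pos [0.5026 0.3708 0.1599] yaw 114.8 grip 0.762 0.0 F [ 0.8 -0.3 -0.8] shift [-0.03  0.36 11.19] twist -0.2
[-0.19  0.49 -0.66  1.7   0.34  1.07 -0.52]
```

```bash
python3 -m inch '[[[0,0.3,3],0],[[0,0.3,7],0],[[0,0.3,10],0],[[0,0.3,11.4],0],[[0,0.3,11.4],0],[[0,0.3,11.4],0]]' 6.5|grep posi; python3 -m inch '[[[0,0,0],0],[[0,0,0],0],[[0,0,0],0],[[0,0,0],0]]' 2.5|grep -E "posi|grip"; python3 -m inch '[[[0,0,-4],0],[[0,0,-8],0],[[0,0,-12.5],0],[[0,0,-12.5],0]]'; python3 -c "
from h2 import *
plan(.5608,.0685,.17,118)"
```

```text
position: [0.506, 0.374, 0.0477]
position: [0.5059, 0.3739, 0.0477]
gripper_width: 0.402
gripper_force: 59.8
clock: 24.82
position: [0.5071, 0.3753, 0.1757]
tool_rot: [0.002, 0.538, 0.843, 0.004]
contact_force: [0.3, 0.8, -0.6]
gripper_width: 0.408
gripper_force: 59.9
clk 24.82 pos [0.5071 0.3753 0.1757] yaw 115.0 grip 0.408 59.9 F [ 0.3  0.8 -0.6] shift [-30.08  -8.08   0.45] twist -3.0
```

```bash
python3 -m inch '[[[-5,-1.3,0],-3],[[-10,-2.7,0],-3],[[-15,-4,0],-3],[[-20,-5.4,0],-3],[[-25,-6.7,0],-3],[[-29,-7.8,0],-3],[[-30.1,-8.1,0],-3],[[-30.1,-8.1,0],-3],[[-30.1,-8.1,0],-3]]' | grep none; python3 -c "
from h2 import *
plan(.5608,.0685,.0555,118)
from plant import snapshot
s=snapshot('side');cv2.imwrite('pics/s3.png',s['img'][...,::-1])"
```

```text
clk 25.95 pos [0.5577 0.0687 0.1709] yaw 118.2 grip 0.407 60.0 F [ 0.2  0.3 -0.7] shift [-0.18  0.26 11.54] twist 0.2
```

View pics/s3.png

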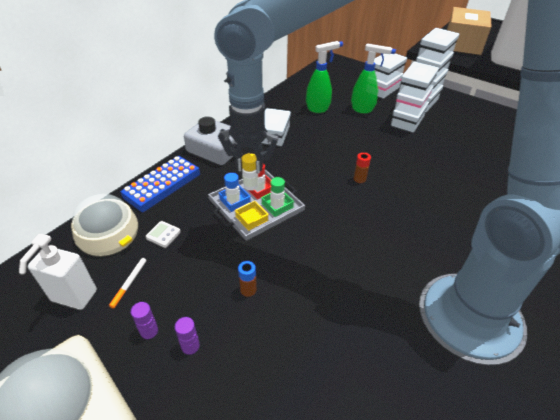

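Blue (232,190) and green (277,195) stand in their bays. Yellow hangs upright above its own at (249,170).

```bash
python3 -m inch '[[[-0.1,0.1,3],0],[[-0.1,0.1,7],0],[[-0.1,0.1,9.5],0],[[-0.1,0.1,10.8],0],[[-0.1,0.1,11.2],0],[[-0.1,0.1,11.4],0],[[-0.1,0.1,11.5],0],[[-0.1,0.1,11.5],0],[[-0.1,0.1,11.5],0]]'|grep -E "posi|cont";  python3 -m inch '[[[0,0,0.08],0],[[0,0,0.15],0],[[0,0,0.2],0],[[0,0,0.2],0]]' | grep -E "posi|contact"
```

```text
position: [0.5603, 0.0654, 0.0567]
contact_force: [-0.2, 0.1, -0.7]
position: [0.56, 0.0655, 0.0547]
contact_force: [-1.7, -0.5, 5.5]
```

```bash
python3 -m inch '[[[0,0,0],0],[[0,0,0],0],[[0,0,0],0],[[0,0,-1],0],[[0,0,-4],0],[[0,0,-8],0],[[0,0,-14],0],[[0,0,-17],0],[[0,0,-17],0]]' 6.2|grep posi; python3 -c "
from h2 import *
from plant import snapshot
s=snapshot('side');cv2.imwrite('pics/s4.png',cv2.resize(s['img'][150:330,140:400,::-1],None,fx=3,fy=3))"
```

```text
position: [0.5624, 0.0663, 0.2283]
```

View pics/s4.png

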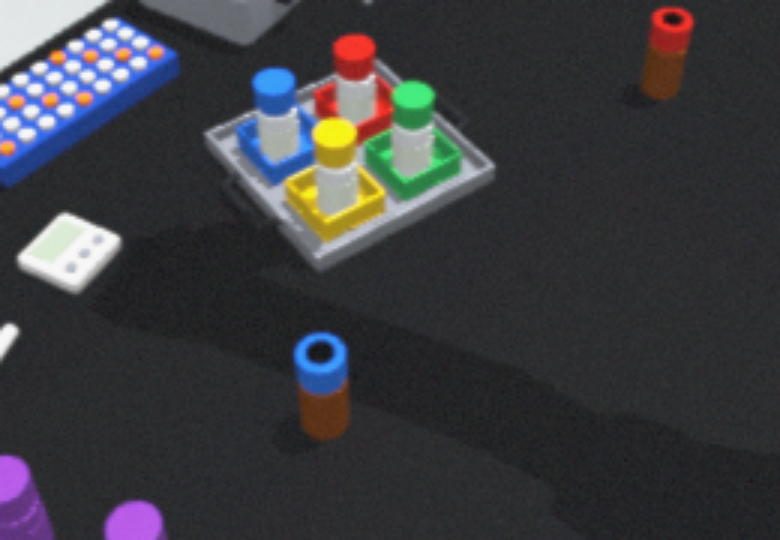

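All four bottles stand upright in their own bays: blue (275,120), red (355,85), yellow (335,165) and green (413,130) in the crop. The ambers haven't moved and the gripper is clear.

```bash
python3 -c "
from plant import env
print(env.finish_job())"
```

```text
the job is handed in; nothing more can be done
None
```

I handed the job in at about 28 s on the robot's clock, with all four bottles upright in the bays of their own cap colour, each lowered until contact before release, and both amber bottles left where they stood.

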